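# Clear the paddle and cover the mixing vessel

### The job

A steel stirring paddle has been left lying across the mouth of the steel mixing vessel. First lay the paddle flat in the white tray, then gently set the cover that fits (the larger of the two) on the vessel, knob up, so that it sits fully home and level on the rim. Leave the small cover, the small pot, the jar and the mouse where they are.

Things in the scene. Friction and masses are not known exactly. Their poses are not given: they have to be found in the camera images.
- vessel_rim (a point): Centre of the mouth of the mixing vessel, at the height of the rim (125 mm above the bench); z up. The vessel is a round open steel pot, outer diameter 140 mm, inner diameter 130 mm, 80 mm tall, fixed on a white stirrer base 190 x 180 x 45 mm that is fixed to the bench.
- tray_in (a point): Centre of the inner floor of the white plastic tray, 4 mm above the bench; x along its long side, z up. Outside 270 x 170 x 24 mm, walls 4 mm. Fixed to the bench.
- paddle_center (a point): Middle of the steel stirring paddle, on its handle, 5 mm above its underside. 190 mm long along x: the handle is a bar 12 mm wide (y) and 10 mm thick (z) from x = -95 to +35 mm, the blade is a plate 36 mm wide and 4 mm thick from x = +35 to +95 mm, undersides flush. About 0.12 kg, centre of mass near x = +9 mm. At the start it lies level across the vessel's rim, its middle over the mouth.
- big_cover_center (a point): Centre of the large aluminium cover, on its axis, 25.5 mm above its underside; z up. A disc of diameter 148 mm, 5 mm thick; under it a tapered step 6 mm deep (diameter 120 to 110 mm) that drops loosely into the vessel; on top a black upright knob, diameter 30 mm, 40 mm tall, its top 25.5 mm above this point. The disc's underside is 19.5 mm below this point. 0.3 kg. Lies on the bench, knob up.
- small_cover_center (a point): Centre of the small aluminium cover, 25.5 mm above its underside: same form and same knob, but its disc has a diameter of 100 mm. It belongs to the small pot and does not fit the vessel. Lies on the bench; leave it alone. It and the large cover may lie in either place.
- small_pot: Open steel pot, diameter 90 mm at the rim, slightly narrower below, 70 mm tall, on the bench; origin at the centre of its underside. Leave it alone.
- jar: Closed white plastic jar with a grey cap, diameter 68 mm, 100 mm tall; origin at the centre of its underside. Leave it alone.
- mouse: Black computer mouse, 100 x 60 x 30 mm; origin at the centre of its underside. Leave it alone.
Not all that is in view belongs to the job. Of the things shaped like the part that bears paddle_center, the bare steel one is meant.

How it is judged (in metres and radians):
On the way, in this order (a step that is already met when the one before it is completed fails the run):
1. the paddle lies flat in the tray, let go (x of paddle_center in the frame of tray_in between -0.09 and 0.09 m and y of paddle_center in the frame of tray_in between -0.08 and 0.08 m and z of paddle_center in the frame of tray_in below 0.01 m and angle between the z axis of paddle_center and the z axis of tray_in, either way round below 0.1 rad and linear speed of paddle below 0.02 m/s and contact force between the fingers and paddle below 0.1 N), for 0.2 s.
2. the large cover is seated level on the vessel's rim (horizontal distance between big_cover_center and vessel_rim below 0.009 m and z of big_cover_center in the frame of vessel_rim between 0.017 and 0.022 m and angle between big_cover_center's own z axis and vertical below 0.025 rad), for 0.2 s.
At the end, for the whole second after the job is handed in: The paddle lies flat (within 0.1 rad) on the floor of the tray, wholly inside its walls; the large cover sits on the rim knob up, its disc within 2.5 mm of the rim's height, level within 0.025 rad and centred within 9 mm; both are let go and at rest (all of step 2 and x of paddle_center in the frame of tray_in between -0.09 and 0.09 m and y of paddle_center in the frame of tray_in between -0.08 and 0.08 m and z of paddle_center in the frame of tray_in below 0.01 m and angle between the z axis of paddle_center and the z axis of tray_in, either way round below 0.1 rad and linear speed of each of paddle, big_cover below 0.02 m/s); the robot touches nothing.
It fails at once if the cover is slammed or pressed hard onto the vessel (over 100 N) (contact force between big_cover and vessel above 100 N).
It fails at once if the cover is dropped: let go over the vessel more than 10 mm above its seat (horizontal distance between big_cover_center and vessel_rim below 0.06 m and z of big_cover_center in the frame of vessel_rim above 0.0295 m and contact force between the fingers and big_cover below 0.1 N).
It fails at once if the small cover, the small pot, the jar or the mouse is moved by more than 20 mm (distance of any of small_cover_center, small_pot, jar, mouse from where it was at the start of the episode above 0.02 m).
It also fails if it takes over 64 s, if anything falls off the work surface, if the arm or the gripper's body presses on something with over 40 N, if the wrist force passes 120 N, or if a joint passes its speed limit or range.

### The arm

A 6-joint arm with a two-finger parallel gripper is mounted at the origin on the work surface. World frame = base frame: x ahead of the robot, y to its left, z up, the work surface at z = 0. Lengths are in mm, angles in degrees, forces in N, time in s.
With the tool pointing down it reaches from about 375 to 825 mm from the base axis. Payload 5.5 kg.
Tool frame: the origin (TCP) lies midway between the tips of the shut fingers; the grasp point (between the pads) lies 19 mm behind it; z points along the fingers, y is the direction in which the jaws open and shut (so a half turn about z gives the same grasp; the last joint's range is limited). The gripper opens to 85 mm and grips with 20 to 120 N. Pads are 22 mm wide; open, the fingers measure 114 mm over their backs; the gripper's body (76 mm by 85 mm) begins 54 mm behind the grasp point. The pads swing forward as they close: fully open they stand 13 mm farther back than shut.
Start: joints at [74.427, 17.962, -2.699, 69.339, 0, 90], TCP at [161.076, 577.97, 231.299] pointing down, gripper open.
Joint ranges: [-152.73, 152.73], [-39.44, 99.34], [-58.76, 71.6], [-118.89, 123.64], [-81.53, 83.1], [-180, 180]. Speed limits (degrees/s): [136.94, 136.94, 172.46, 180, 180, 180].

### API

Orientations are given as [roll, pitch, yaw] about the fixed x, y, z axes, in that order (R = Rz(yaw) Ry(pitch) Rx(roll)).
In Python, from bench import ctrl gives the robot as it stands.
- The arm moves only by the shell command python3 -m jog 'ROWS'. ROWS is JSON, a list of rows, each an object with "claw": the closure, from 0 (fully open) to 1 (shut); "dp": the shift along the world's x, y, z in mm, a list of three; "twist": the turn about the world's z in rad. In form: [{"claw": claw, "dp": [dx, dy, dz], "twist": twist}, ...]. A call has 1 to 10 rows; each row shifts and turns the pose as measured when the row begins; what a row does not reach is not made up. A row lasts 1/8 s, in which the tool goes at most 62.5 mm and 10.7 degrees, less where a joint would pass 70% of its speed; a pose out of reach is approached as far as the arm can. A call is refused whole if a number of a shift passes 62.5 or a number of a turn 0.188, either way. A call with a gripper value outside its range is refused whole. The fingers move at their own pace and stop on an object; the grip force is fixed at half the most. Time passes only in rows, so rows that do not move let the fingers close. It gives the time, the measured TCP pose, the force and the opening at its end, in the units of the state.
- ctrl.get_obs(): the state, without advancing time (a new reading comes with each control period).
- ctrl.read_camera(name): name is "side" or "top" or "wrist"; returns a dict with "img" (480x640x3 uint8, blue, green, red), "vfov" (degrees; the focal length in pixels is half the picture's height over the tangent of half this angle, whatever the lens; pixels are square), "cx", "cy" (the principal point, pixels), "eye" and "attitude" of the camera in the world. Camera axes: x right, y down, z forward; pixel columns grow to the right and rows downward; lengths in mm; the calibration is good to about 2 mm. A picture is of the moment at which its call begins. There is no depth.
- ctrl.hand_in(): hands the job in, once; it reports no verdict.
Trained networks look in a picture, given as the dict that the camera call returned (one of the last four; its "shot" number tells which), for a name from the list of things; names that differ only in an ending like _2 or _b are one class to them, and where a whole thing is asked for, a point or a joint stands for the part that bears it (a point fixed in the world has none). Each returns a list of dicts, best first, with "conf" (0 to 1); they miss things now and then, are a little off and sometimes report something else, mostly with a low value. They report only what shows in the picture. A call takes as long as a camera call. They do not tell look-alikes from the thing itself.
- ctrl.look_for(picture, target): "box" ([left, top, right, bottom] in pixels, round what is visible of it).
- ctrl.landmark_of(picture, target): "uv" ([column, row] in pixels: a listed point, or the origin of a listed thing).
The state is a dict: "t": time; "joint_pos": joint angles; "joint_velocities": joint speeds; "joint_efforts": joint torques, N m; "eef_pos": TCP position; "tool_rot": TCP orientation; "force": force on the tool from outside, world axes, zero at the start; "torque": the same for the moment, N m; "finger_gap": finger opening in mm.
Only numpy, scipy, OpenCV 4.12 (cv2) and the standard library are available. Lean on these libraries where they do the work, as an engineer would, in place of code of your own. Each camera call takes 0.05 s, during which the arm holds its last target.

## Working session

There is one attempt and no reset: what is moved stays moved. The work goes in short steps, Python scripts to look and compute and a shell command to move; the robot and the scene stay as the last step left them, time stands still between calls to the robot, and variables do not carry over. Pictures are saved under pics/ and viewed, and the job is handed in when it is done.

```bash
ls; mkdir -p pics; cat > h.py <<'E'
import numpy as np, cv2
from scipy.spatial.transform import Rotation as R
from bench import ctrl
def snap(n,f):
    p=ctrl.read_camera(n); cv2.imwrite('pics/'+f,p['img']); return p
def rot(p):
    a=np.array(p['attitude'],float)
    if a.shape==(3,3): return a
    if a.size==3: return R.from_euler('xyz',a,degrees=True).as_matrix()
    return None
def ray(p,uv,z):
    f=240/np.tan(np.radians(p['vfov'])/2)
    d=rot(p)@np.array([(uv[0]-p['cx'])/f,(uv[1]-p['cy'])/f,1]); e=np.array(p['eye'],float)
    return e+d*(z-e[2])/d[2]
def proj(p,X):
    f=240/np.tan(np.radians(p['vfov'])/2)
    c=rot(p).T@(np.array(X,float)-np.array(p['eye']))
    return np.array([p['cx']+f*c[0]/c[2],p['cy']+f*c[1]/c[2]])
E
python3 - <<'E'
from h import *
H={'vessel_rim':125,'tray_in':4,'paddle_center':130,'big_cover_center':25.5,'small_cover_center':25.5,'small_pot':0,'jar':0,'mouse':0}
for n in('top','side','wrist'):
    p=snap(n,n+'0.png'); print(n,{k:v for k,v in p.items() if k!='img'})
    if n=='wrist': continue
    for k,z in H.items():
        for d in ctrl.landmark_of(p,k)[:3]: print(k,d['conf'],np.round(d['uv']),ray(p,d['uv'],z).round(1))
print(ctrl.get_obs())
E
```

```text
pics
top {'vfov': 51.20507769696647, 'cx': 315.9225287866818, 'cy': 244.62542236109002, 'eye': array([ 346.87242177,  -48.20971007, 1331.30772168]), 'attitude': array([-174.8651177 ,   -1.07277967,  -89.90155079]), 'shot': 1}
vessel_rim 0.58 [268. 215.] [526.9  45.1 125. ]
tray_in 0.84 [153. 242.] [472.8 359.2   4. ]
paddle_center 0.9 [182. 134.] [724.6 258.4 130. ]
paddle_center 0.82 [268. 213.] [530.3  45.  130. ]
paddle_center 0.82 [396. 344.] [ 219. -262.  130.]
big_cover_center 0.81 [384. 182.] [ 632.1 -252.9   25.5]
small_cover_center 0.88 [388. 264.] [ 413.  -260.6   25.5]
small_pot 0.8 [256. 146.] [735.   88.9   0. ]
jar 0.82 [330. 144.] [ 742.  -111.8    0. ]
mouse 0.6 [463. 222.] [ 527.8 -469.2    0. ]
side {'vfov': 51.698449531148846, 'cx': 321.2006771987134, 'cy': 236.0044282156213, 'eye': array([-142.20105505, -705.82033106,  998.05233983]), 'attitude': array([-135.18944248,    1.13537348,  -42.93338934]), 'shot': 2}
vessel_rim 0.66 [321. 200.] [529.   40.7 125. ]
tray_in 0.87 [242. 187.] [485.7 363.9   4. ]
paddle_center 0.9 [322. 201.] [522.8  32.6 130. ]
paddle_center
[... 691 characters left out ...]
03,  7.44390076e+01]), 'shot': 3}
{'t': 0.95, 'joint_pos': array([ 7.44275106e+01,  1.79606428e+01, -2.69822528e+00,  6.93392499e+01,
       -7.24721461e-04,  8.99986513e+01]), 'joint_velocities': array([-0.03736252, -0.03238099,  0.04345538,  0.0178053 ,  0.06024177,
        0.01232311]), 'joint_efforts': array([-1.04405630e-03, -5.39465797e+01,  3.40052891e+01,  1.61265220e-03,
       -7.11952976e-05, -6.34629075e-06]), 'eef_pos': array([161.07891571, 577.97557552, 231.31919284]), 'tool_rot': array([1.79998118e+02, 7.24765760e-04, 1.64428859e+02]), 'force': array([-0.15042988, -0.06436613,  0.3310779 ]), 'torque': array([0.024908  , 0.02377423, 0.01482641]), 'finger_gap': 85.6530410396797}
```

View pics/top0.png

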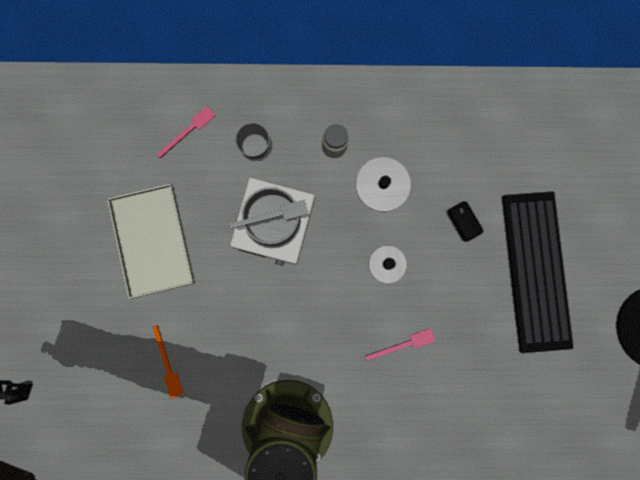

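View pics/side0.png

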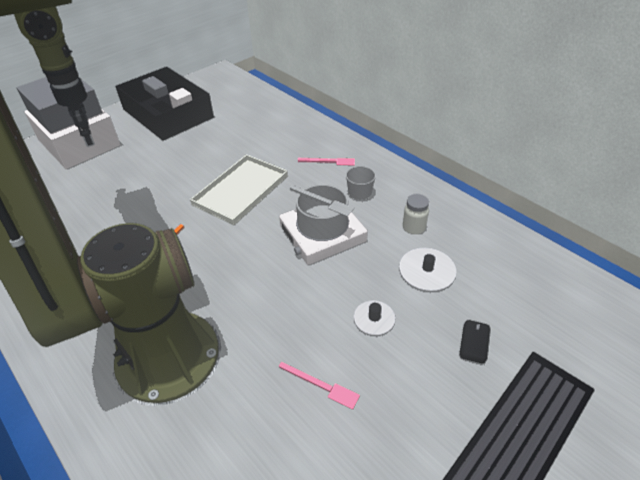

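```bash
python3 -c "
import cv2
a=cv2.imread('pics/top0.png')[160:260,210:330];b=cv2.imread('pics/side0.png')[150:250,260:380]
cv2.imwrite('pics/crop0.png',cv2.hconcat([cv2.resize(x,None,fx=3.3,fy=3.3,interpolation=2) for x in(a,b)]))"
```

```text
(no output)
```

View pics/crop0.png

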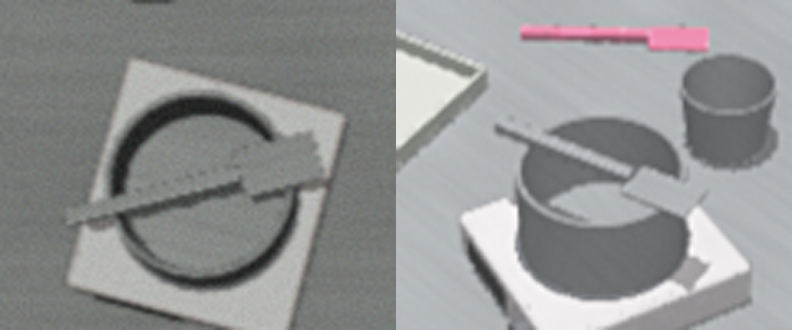

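Candidates for the paddle in the top view are pink (185,133), pink (400,345), orange (168,362) and bare steel on the vessel (270,214). The crops show the bare steel one lying across the vessel, so I'm taking that. The large disc is at (384,184) and the small one at (388,264).

Next I'll measure the geometry more precisely.

```bash
python3 - <<'E'
from h import *
t=snap('top','t1.png'); s=snap('side','s1.png')
# paddle ends (top faces: handle z135, blade top 129)
a=ray(t,(230.3,225.8),135);b=ray(t,(307.2,207.3),129);print('ends',a,b,np.linalg.norm((a-b)[:2]),(a+b)/2,np.degrees(np.arctan2(*(b-a)[[1,0]])))
a=ray(s,(260+497/3.3,150+126/3.3),135);b=ray(s,(260+697/3.3,150+195/3.3),129);print('ends side',a,b,np.linalg.norm((a-b)[:2]),(a+b)/2,np.degrees(np.arctan2(*(b-a)[[1,0]])))
# overlay model
def draw(p,img,pts,c):
    q=np.array([proj(p,x) for x in pts])*[1,1]; cv2.polylines(img,[np.round(q*16).astype(int)],True,c,1,cv2.LINE_AA,4)
th=np.linspace(0,2*np.pi,60)
def circ(c,r,z): return [(c[0]+r*np.cos(x),c[1]+r*np.sin(x),z) for x in th]
ims=[]
for p in(t,s):
    im=p['img'].copy()
    draw(p,im,circ((527,43),70,125),(0,0,255)); draw(p,im,circ((630,-252),74,11),(0,0,255)); draw(p,im,circ((413,-260),50,11),(0,255,0))
    cs=np.radians(12); c=np.array([478,361])
    draw(p,im,[(c[0]+x*np.cos(cs)-y*np.sin(cs),c[1]+x*np.sin(cs)+y*np.cos(cs),24) for x,y in((135,85),(135,-85),(-135,-85),(-135,85))],(0,0,255))
    ims.append(im)
o=cv2.hconcat([cv2.resize(ims[0][150:310,100:420],None,fx=2.5,fy=2.5,interpolation=2)]);cv2.imwrite('pics/ov_t.png',o)
cv2.imwrite('pics/ov_s.png',cv2.resize(ims[1][140:340,180:480],None,fx=2.6,fy=2.6,interpolation=2))
E
```

```text
ends [499.07564297 135.08932941 135.        ] [545.81603471 -49.21717129 129.        ] 190.14086993795422 [522.44583884  42.93607906 132.        ] -75.76971312438509
ends side [ 727.07594921 -101.03643776  135.        ] [ 779.7541062  -260.34180002  129.        ] 167.78911367628902 [ 753.4150277  -180.68911889  132.        ] -71.70228705636005
```

View pics/ov_t.png

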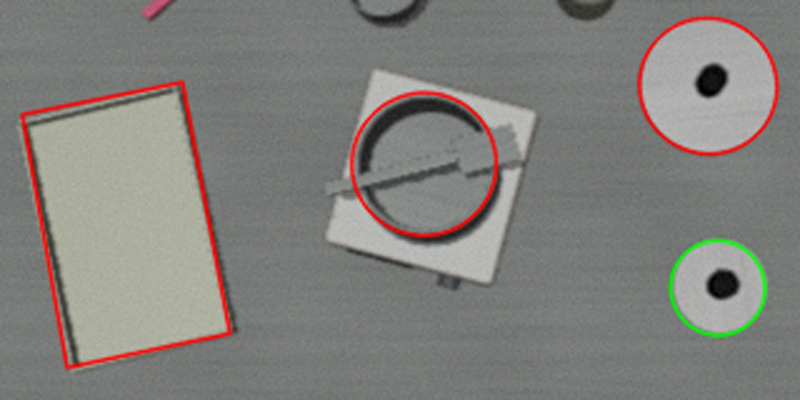

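View pics/ov_s.png

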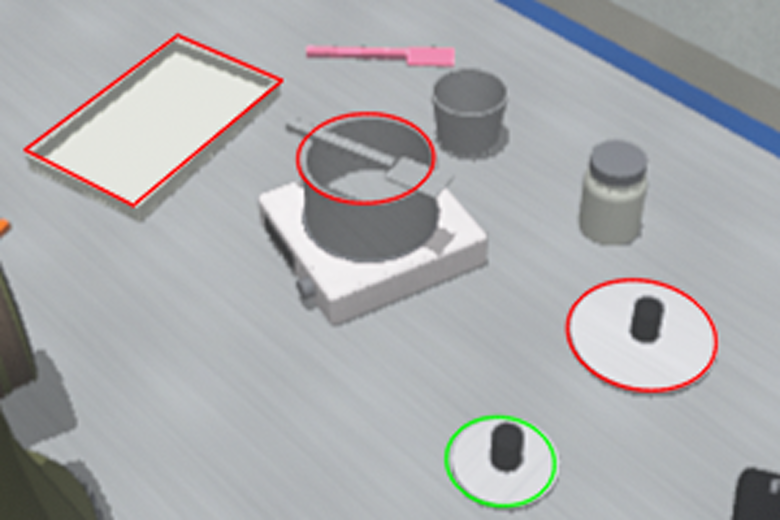

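```bash
python3 -m jog '[{"claw":0,"dp":[30,-45,0],"twist":-0.15},{"claw":0,"dp":[30,-45,0],"twist":-0.15},{"claw":0,"dp":[30,-45,0],"twist":-0.15},{"claw":0,"dp":[30,-45,0],"twist":-0.15},{"claw":0,"dp":[30,-45,0],"twist":-0.15},{"claw":0,"dp":[30,-45,0],"twist":-0.15},{"claw":0,"dp":[30,-45,0],"twist":-0.15},{"claw":0,"dp":[30,-45,0],"twist":0},{"claw":0.3,"dp":[30,-45,0],"twist":0},{"claw":0.3,"dp":[0,0,0],"twist":0}]'
python3 - <<'E'
from h import *
print(ctrl.get_obs()['joint_pos'],ctrl.get_obs()['tool_rot'])
E
```

```text
t: 2.3
eef_pos: [438.0, 161.1, 232.4]
tool_rot: [179.6, -0.0, 102.3]
force: [-1.0, -0.2, -0.4]
finger_gap: 60.0
[ 2.02094201e+01  3.21850337e+00 -2.05316703e+01  6.58275212e+01
 -2.07430552e-02  9.78615506e+01] [ 1.79578827e+02 -3.72147495e-02  1.02347930e+02]
```

```bash
python3 -m jog '[{"claw":0.3,"dp":[40,-47,10],"twist":0.02},{"claw":0.3,"dp":[35,-45,10],"twist":0.01},{"claw":0.3,"dp":[15,-35,0],"twist":0},{"claw":0.3,"dp":[0,0,0],"twist":0},{"claw":0.3,"dp":[0,0,0],"twist":0}]'
python3 - <<'E'
from h import *
p=snap('wrist','w1.png')
print(ctrl.get_obs()['eef_pos'],ctrl.get_obs()['tool_rot'],p['eye'],p['attitude'])
for k,z in(('vessel_rim',125),('paddle_center',130)):
  for d in ctrl.landmark_of(p,k)[:2]: print(k,d,ray(p,d['uv'],z))
E
```

```text
t: 2.92
eef_pos: [527.1, 37.4, 252.6]
tool_rot: [179.5, -0.2, 104.4]
force: [0.6, 0.4, -0.7]
finger_gap: 60.0
[527.04792334  37.49331075 252.56076949] [179.54687677  -0.19833867 104.43809789] [505.68793732 115.09546825 396.71374393] [161.79332714  -0.43082508  14.4161635 ]
vessel_rim {'uv': [320.4, 224.4], 'conf': 0.71} [528.92244906  41.40967752 125.        ]
vessel_rim {'uv': [320.1, 221.5], 'conf': 0.59} [528.05084169  43.77404451 125.        ]
paddle_center {'uv': [29.0, 368.3], 'conf': 0.95} [ 297.61591105 -161.49012052  130.        ]
paddle_center {'uv': [317.6, 222.0], 'conf': 0.75} [525.76578824  44.17229001 130.        ]
```

View pics/w1.png

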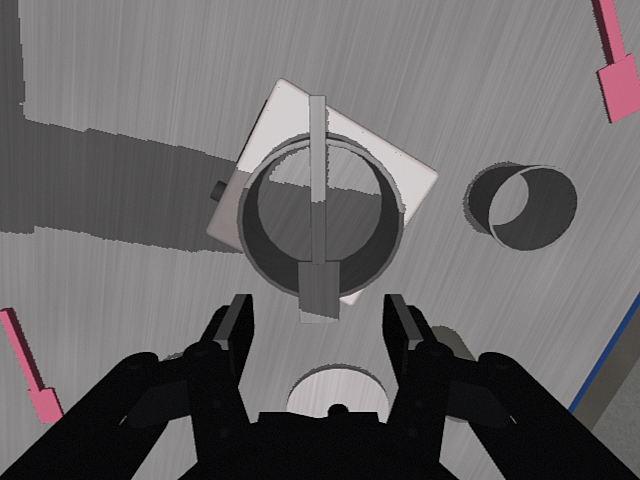

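```bash
python3 - <<'E'
from h import *
p=snap('wrist','w1b.png')
a=ray(p,(317.5,96),135);b=ray(p,(319,318),129);m=(a+b)/2
print(a,b,np.linalg.norm((a-b)[:2]),m,np.degrees(np.arctan2(*(b-a)[[1,0]])))
im=p['img'].copy();th=np.linspace(0,6.283,90)
def d(im,c,r,z,col): cv2.polylines(im,[np.round(16*np.array([proj(p,(c[0]+r*np.cos(t),c[1]+r*np.sin(t),z)) for t in th])).astype(int)],True,col,1,cv2.LINE_AA,4)
c=(528,42);d(im,c,70,125,(0,0,255));d(im,c,65,125,(0,255,0))
cv2.imwrite('pics/w1o.png',cv2.resize(im[100:330,200:440],None,fx=2.5,fy=2.5,interpolation=2))
E
```

```text
[501.8660296  136.14842382 135.        ] [549.44119454 -42.65817689 129.        ] 185.0275567984616 [525.65361207  46.74512347 132.        ] -75.10047666165613
```

View pics/w1o.png

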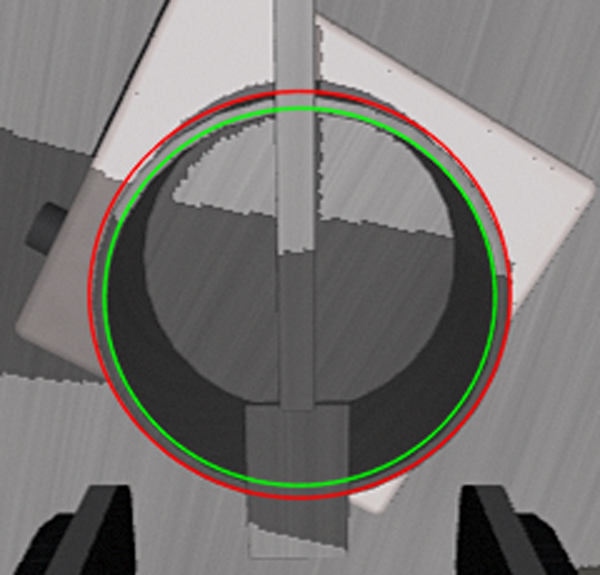

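```bash
python3 -m jog '[{"claw":0.3,"dp":[0,0,-40],"twist":0.01},{"claw":0.3,"dp":[0,0,-40],"twist":0},{"claw":0.3,"dp":[0,0,-30],"twist":0},{"claw":0.3,"dp":[0,0,-14],"twist":0},{"claw":0.3,"dp":[0,0,0],"twist":0}]'
```

```text
t: 3.75
eef_pos: [526.5, 41.6, 127.4]
tool_rot: [179.3, -0.2, 105.4]
force: [-0.8, 0.2, 1.4]
finger_gap: 59.7
```

```bash
python3 -m jog '[{"claw":0.3,"dp":[1,-4,-4],"twist":-0.01},{"claw":0.8,"dp":[0,0,0],"twist":0},{"claw":1,"dp":[0,0,0],"twist":0},{"claw":1,"dp":[0,0,0],"twist":0},{"claw":1,"dp":[0,0,0],"twist":0},{"claw":1,"dp":[0,0,0],"twist":0}]'
python3 -c "
from h import *
snap('wrist','w2.png')"
```

```text
t: 4.5
eef_pos: [530.2, 37.6, 126.9]
tool_rot: [179.0, -0.1, 104.8]
force: [0.1, 0.2, -1.2]
finger_gap: 9.9
```

View pics/w2.png

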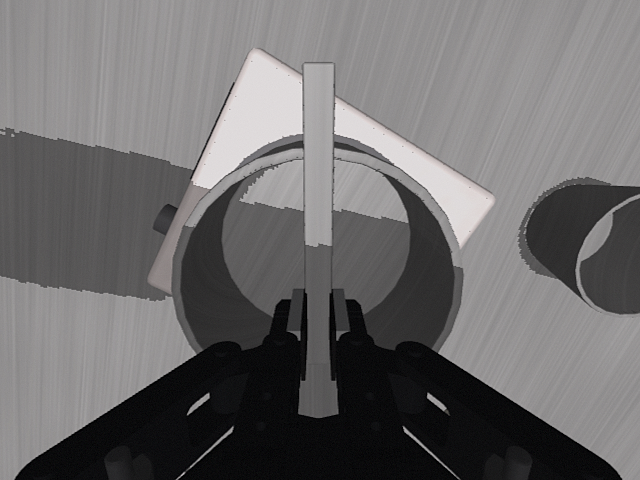

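The gripper is closed on the handle just ahead of the blade, with the pads on both sides at (290,320) and (345,320). I'll lift a little and check.

```bash
python3 -m jog '[{"claw":1,"dp":[0,0,15],"twist":0},{"claw":1,"dp":[0,0,30],"twist":0},{"claw":1,"dp":[0,0,30],"twist":0},{"claw":1,"dp":[0,0,0],"twist":0}]'
python3 -c "
from h import *
snap('wrist','w3.png');p=snap('side','s3.png');cv2.imwrite('pics/s3c.png',cv2.resize(p['img'][100:280,220:440],None,fx=3,fy=3))"
```

```text
t: 5.05
eef_pos: [529.8, 37.6, 206.1]
tool_rot: [179.0, -0.1, 104.8]
force: [0.8, -0.1, -1.8]
finger_gap: 10.2
```

View pics/s3c.png

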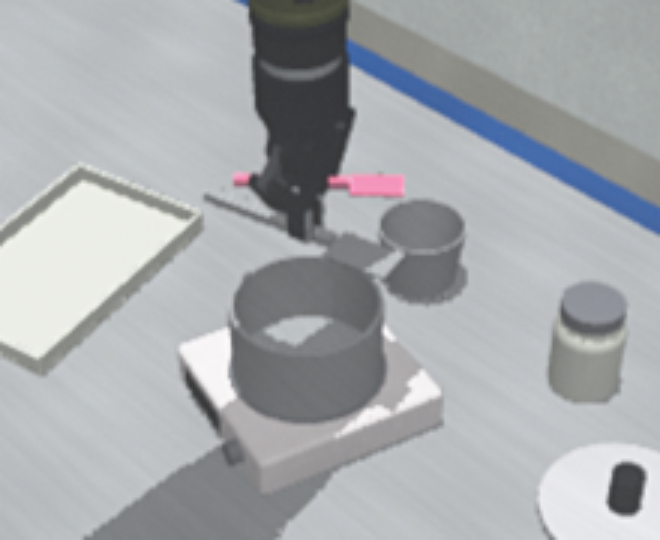

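View pics/w3.png

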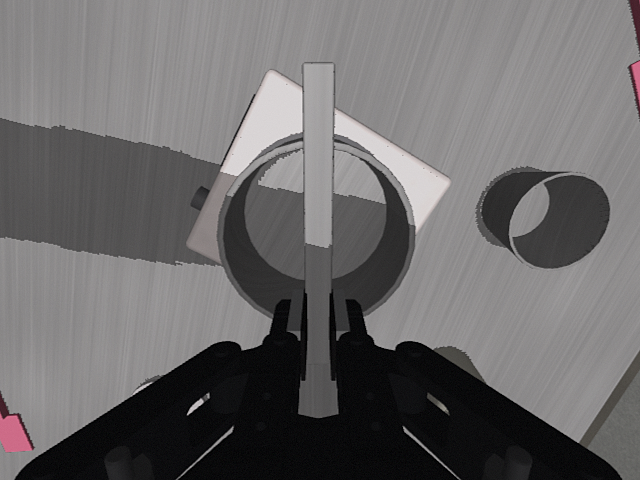

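```bash
python3 -m jog '[{"claw":1,"dp":[-5,30,0],"twist":0.1},{"claw":1,"dp":[-5,40,0],"twist":0.16},{"claw":1,"dp":[-5,40,0],"twist":0.17},{"claw":1,"dp":[-5,40,0],"twist":0.17},{"claw":1,"dp":[-5,40,0],"twist":0.17},{"claw":1,"dp":[-5,40,0],"twist":0.17},{"claw":1,"dp":[-5,40,0],"twist":0.17},{"claw":1,"dp":[-5,35,-20],"twist":0.17},{"claw":1,"dp":[-5,20,-20],"twist":0.17},{"claw":1,"dp":[0,0,0],"twist":0}]'
```

```text
t: 6.4
eef_pos: [472.9, 368.4, 147.7]
tool_rot: [-179.9, -0.9, -169.5]
force: [0.1, -0.2, -0.7]
finger_gap: 10.0
```

```bash
python3 -m jog '[{"claw":1,"dp":[12,-7,-40],"twist":0.02},{"claw":1,"dp":[0,0,-20],"twist":0},{"claw":1,"dp":[0,0,0],"twist":0}]'
python3 -c "
from h import *
p=snap('wrist','w4.png');q=snap('top','t4.png');cv2.imwrite('pics/t4c.png',cv2.resize(q['img'][150:330,70:290],None,fx=3,fy=3))
for u in((190,0),):pass"
```

```text
t: 6.78
eef_pos: [485.0, 358.8, 85.9]
tool_rot: [-179.8, -0.9, -168.8]
force: [0.1, 0.1, 0.2]
finger_gap: 9.8
```

View pics/t4c.png

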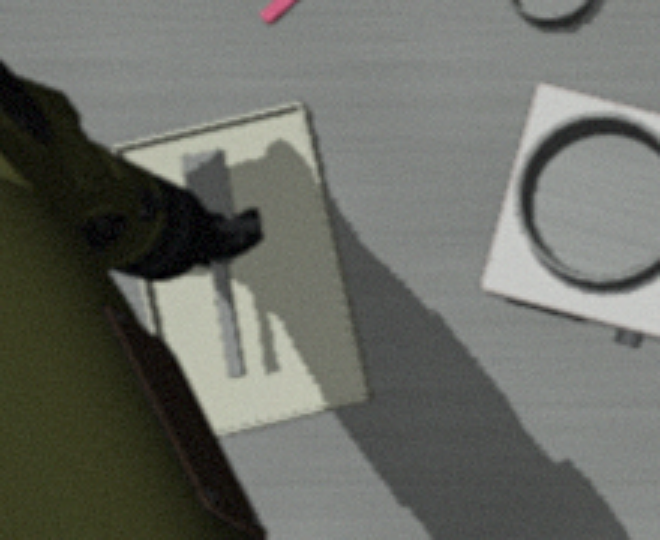

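View pics/w4.png

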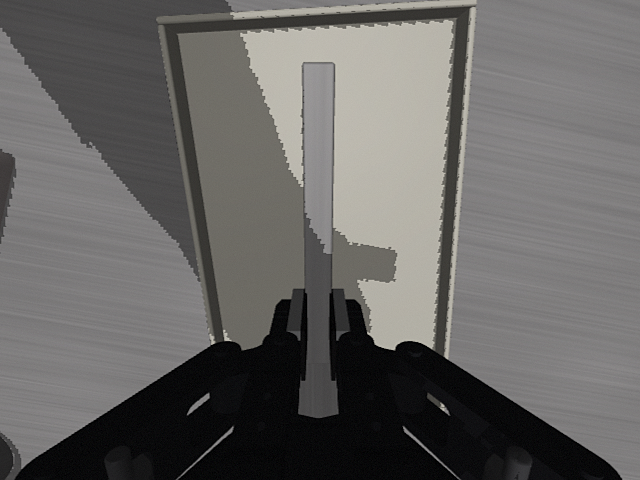

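```bash
python3 -m jog '[{"claw":1,"dp":[0,0,-35],"twist":0},{"claw":1,"dp":[0,0,-25],"twist":0},{"claw":1,"dp":[0,0,-10],"twist":0},{"claw":1,"dp":[0,0,-4],"twist":0},{"claw":1,"dp":[0,0,0],"twist":0}]'
```

```text
t: 7.5
eef_pos: [491.0, 362.2, 19.7]
tool_rot: [179.9, -0.2, -169.0]
force: [-0.4, 0.3, -1.0]
finger_gap: 10.0
```

```bash
python3 -m jog '[{"claw":1,"dp":[0,0,-6],"twist":0},{"claw":1,"dp":[0,0,-5],"twist":0},{"claw":1,"dp":[0,0,0],"twist":0}]'
```

```text
t: 7.88
eef_pos: [492.1, 363.0, 9.8]
tool_rot: [179.8, -0.0, -169.0]
force: [0.0, 0.2, -1.4]
finger_gap: 9.7
```

```bash
python3 -m jog '[{"claw":1,"dp":[0,0,-2],"twist":0},{"claw":0.8,"dp":[0,0,0],"twist":0},{"claw":0.4,"dp":[0,0,0],"twist":0},{"claw":0.4,"dp":[0,0,0],"twist":0},{"claw":0.4,"dp":[0,0,10],"twist":0},{"claw":0.4,"dp":[0,0,40],"twist":0},{"claw":0.4,"dp":[0,0,50],"twist":0},{"claw":0.4,"dp":[0,0,40],"twist":0},{"claw":0.4,"dp":[0,0,0],"twist":0}]'
python3 -c "
from h import *
p=snap('wrist','w5.png')"
```

```text
t: 9.0
eef_pos: [492.1, 363.1, 155.3]
tool_rot: [179.8, 0.1, -169.0]
force: [1.0, 1.0, 0.2]
finger_gap: 51.2
```

View pics/w5.png

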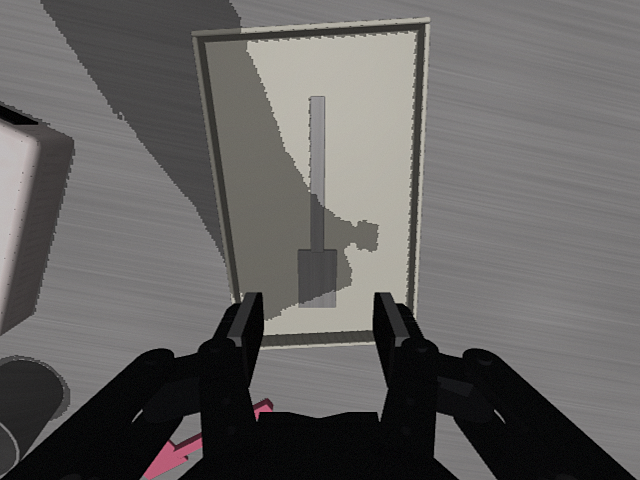

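The paddle lies flat and central in the tray: handle end at (318,97), blade end at (317,307), clear of all the walls. Next is the large cover.

```bash
python3 -m jog '[{"claw":0.2,"dp":[0,0,40],"twist":0},{"claw":0.2,"dp":[5,-45,30],"twist":0},{"claw":0.2,"dp":[10,-60,0],"twist":0},{"claw":0.2,"dp":[10,-60,0],"twist":0},{"claw":0.2,"dp":[12,-60,0],"twist":0},{"claw":0.2,"dp":[12,-60,0],"twist":0},{"claw":0.2,"dp":[12,-60,0],"twist":0},{"claw":0.2,"dp":[12,-60,0],"twist":0},{"claw":0.2,"dp":[12,-60,0],"twist":0},{"claw":0.2,"dp":[12,-60,0],"twist":0}]'
```

```text
t: 10.3
eef_pos: [581.7, -173.4, 214.6]
tool_rot: [179.8, -0.8, -168.5]
force: [0.1, 1.1, 0.3]
finger_gap: 68.5
```

```bash
python3 -m jog '[{"claw":0.2,"dp":[30,-38,0],"twist":0},{"claw":0.2,"dp":[12,-15,0],"twist":0},{"claw":0.2,"dp":[0,0,0],"twist":0},{"claw":0.2,"dp":[0,0,0],"twist":0}]'
python3 -c "
from h import *
p=snap('wrist','w6.png');print(ctrl.get_obs()['eef_pos'])
for k in('big_cover_center','small_cover_center'):
  for d in ctrl.landmark_of(p,k)[:2]: print(k,d,ray(p,d['uv'],25.5),ray(p,d['uv'],51))
c=ctrl.landmark_of(p,'big_cover_center')[0]['uv']
X=ray(p,c,25.5);im=p['img'];th=np.linspace(0,6.283,90)
for r,z in((74,11),(15,51)): cv2.polylines(im,[np.round(16*np.array([proj(p,(X[0]+r*np.cos(t),X[1]+r*np.sin(t),z)) for t in th])).astype(int)],True,(0,0,255),1,cv2.LINE_AA,4)
cv2.imwrite('pics/w6o.png',im)"
```

```text
t: 10.8
eef_pos: [621.2, -232.0, 208.6]
tool_rot: [179.6, -1.3, -168.9]
force: [-0.1, -0.2, -0.5]
finger_gap: 68.5
[ 621.15772325 -231.83554812  208.68122496]
big_cover_center {'uv': [293.6, 222.3], 'conf': 0.57} [ 631.61611947 -253.33203362   25.5       ] [ 624.86328167 -252.94821709   51.        ]
```

View pics/w6o.png

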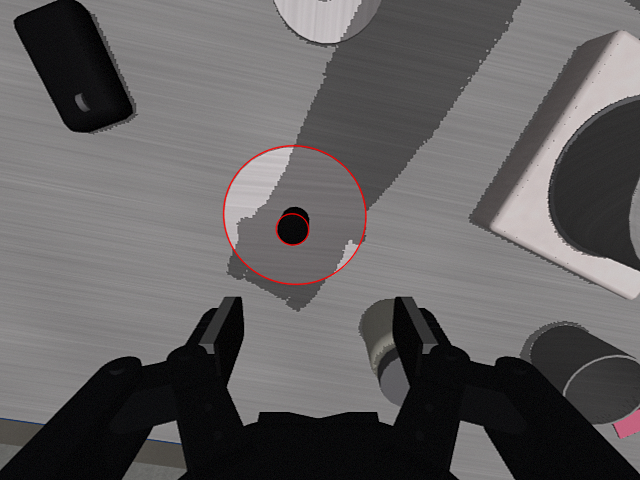

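```bash
python3 -m jog '[{"claw":0.2,"dp":[10,-21,-20],"twist":0},{"claw":0.2,"dp":[0,0,-45],"twist":0},{"claw":0.2,"dp":[0,0,-40],"twist":0},{"claw":0.2,"dp":[0,0,-15],"twist":0},{"claw":0.2,"dp":[0,0,0],"twist":0}]'
python3 -c "
from h import *
o=ctrl.get_obs();print(o['eef_pos'],o['tool_rot'])"
```

```text
t: 11.62
eef_pos: [633.3, -250.3, 91.3]
tool_rot: [179.8, -0.9, -168.6]
force: [-1.4, -0.0, -0.1]
finger_gap: 68.4
[ 633.31675426 -250.26366394   91.32193958] [ 179.8045388    -0.87294011 -168.56566822]
```

```bash
python3 -m jog '[{"claw":0.2,"dp":[-2,-3,-25],"twist":0},{"claw":0.2,"dp":[0,0,-25],"twist":0},{"claw":0.2,"dp":[0,0,-10],"twist":0},{"claw":0.2,"dp":[0,0,0],"twist":0}]'
python3 -c "
from h import *
snap('wrist','w7.png')"
```

```text
t: 12.12
eef_pos: [636.5, -254.5, 38.5]
tool_rot: [-179.8, -0.3, -168.5]
force: [0.1, 1.1, -0.1]
finger_gap: 68.6
```

View pics/w7.png

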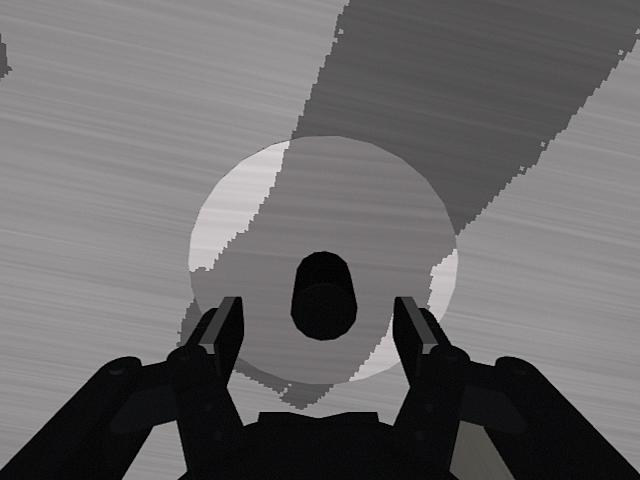

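```bash
python3 -m jog '[{"claw":0.2,"dp":[-5,1,-9],"twist":0},{"claw":0.2,"dp":[0,0,-5],"twist":0},{"claw":0.2,"dp":[0,0,0],"twist":0}]'
```

```text
t: 12.55
eef_pos: [633.1, -254.0, 26.8]
tool_rot: [-179.7, -0.1, -168.5]
force: [-1.1, 0.2, -0.1]
finger_gap: 68.3
```

```bash
python3 -m jog '[{"claw":0.2,"dp":[-1,0,-3],"twist":0},{"claw":0.5,"dp":[0,0,0],"twist":0},{"claw":0.7,"dp":[0,0,0],"twist":0},{"claw":1,"dp":[0,0,0],"twist":0},{"claw":1,"dp":[0,0,0],"twist":0},{"claw":1,"dp":[0,0,0],"twist":0}]'
```

```text
t: 13.3
eef_pos: [632.4, -254.2, 24.1]
tool_rot: [-179.7, -0.1, -168.5]
force: [0.0, -0.5, 0.6]
finger_gap: 28.6
```

```bash
python3 -m jog '[{"claw":1,"dp":[0,0,15],"twist":0},{"claw":1,"dp":[0,0,30],"twist":0},{"claw":1,"dp":[0,0,45],"twist":0},{"claw":1,"dp":[0,0,50],"twist":0},{"claw":1,"dp":[0,0,40],"twist":0},{"claw":1,"dp":[0,0,0],"twist":0}]'
python3 -c "
from h import *
snap('wrist','w8.png');p=snap('side','s8.png');cv2.imwrite('pics/s8c.png',cv2.resize(p['img'][120:340,280:540],None,fx=2.6,fy=2.6))"
```

```text
t: 14.05
eef_pos: [629.9, -253.4, 211.8]
tool_rot: [-179.7, -0.2, -168.5]
force: [1.2, -1.1, -2.0]
finger_gap: 28.1
```

View pics/s8c.png

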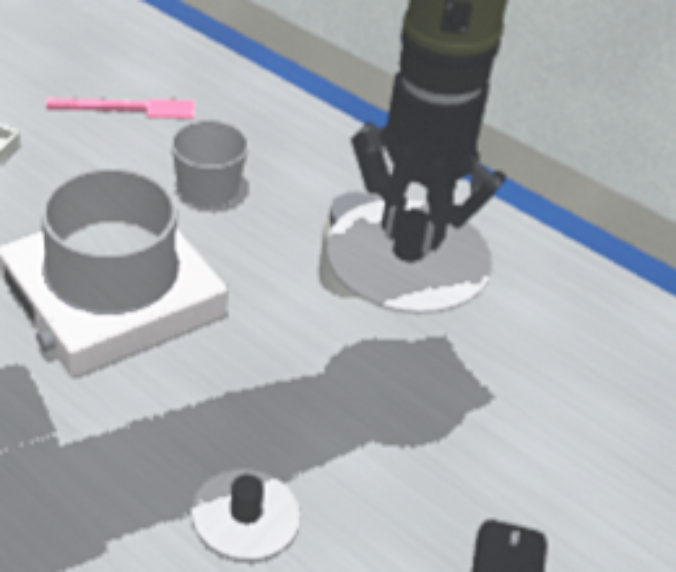

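View pics/w8.png

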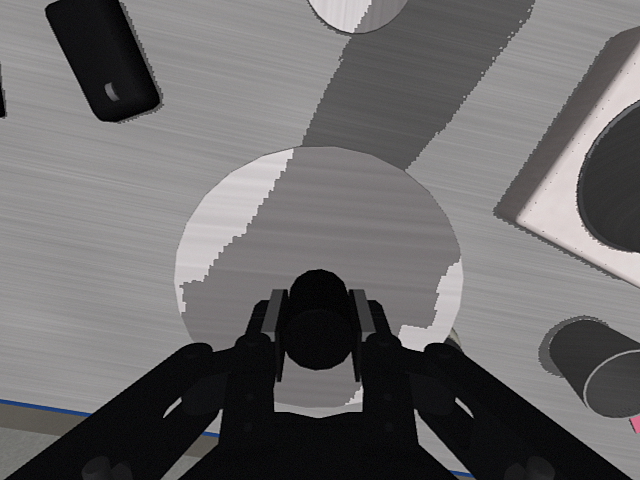

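```bash
python3 - <<'E'
from h import *
p=snap('wrist','w9.png');o=ctrl.get_obs();T=o['eef_pos'];print(T,o['tool_rot'])
Rt=R.from_euler('xyz',o['tool_rot'],degrees=True).as_matrix()
im=p['img'].copy();th=np.linspace(0,6.283,90)
for off,col in(((0,0),(0,0,255)),((4,0),(0,255,0))):
  pts=[T+Rt@np.array([off[0]+74*np.cos(t),off[1]+74*np.sin(t),13.1]) for t in th]
  cv2.polylines(im,[np.round(16*np.array([proj(p,x) for x in pts])).astype(int)],True,col,1,cv2.LINE_AA,4)
cv2.imwrite('pics/w9o.png',cv2.resize(im[120:440,150:490],None,fx=1.8,fy=1.8,interpolation=2))
E
```

```text
[ 627.09825912 -252.25799017  205.89620522] [ 179.99896885   -0.61385834 -168.49051259]
```

View pics/w9o.png

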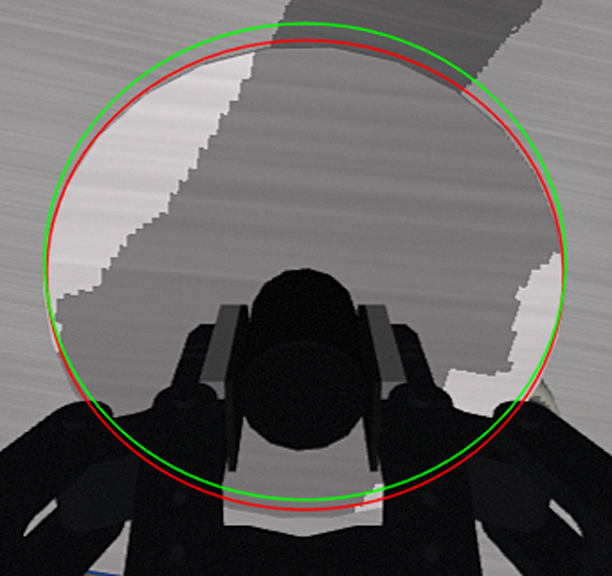

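```bash
python3 -m jog '[{"claw":1,"dp":[-8,20,5],"twist":0},{"claw":1,"dp":[-14,40,3],"twist":0},{"claw":1,"dp":[-14,45,0],"twist":0},{"claw":1,"dp":[-14,45,0],"twist":0},{"claw":1,"dp":[-14,45,0],"twist":0},{"claw":1,"dp":[-14,45,0],"twist":0},{"claw":1,"dp":[-10,25,0],"twist":0},{"claw":1,"dp":[0,0,0],"twist":0},{"claw":1,"dp":[0,0,0],"twist":0}]'
python3 -c "
from h import *
o=ctrl.get_obs();print(o['eef_pos'],o['tool_rot'])"
```

```text
t: 15.32
eef_pos: [521.6, 27.8, 201.2]
tool_rot: [179.4, -1.9, -168.3]
force: [-0.7, 0.8, -1.7]
finger_gap: 28.6
[521.57647811  27.81335821 201.16395241] [ 179.3547329    -1.87013765 -168.29817718]
```

```bash
python3 -m jog '[{"claw":1,"dp":[3,14,0],"twist":0},{"claw":1,"dp":[0,0,-10],"twist":0},{"claw":1,"dp":[0,0,-10],"twist":0},{"claw":1,"dp":[0,0,0],"twist":0},{"claw":1,"dp":[0,0,0],"twist":0}]'
python3 -c "
from h import *
p=snap('wrist','w10.png');o=ctrl.get_obs();print(o['eef_pos'],o['tool_rot']);p=snap('side','s10.png');cv2.imwrite('pics/s10c.png',cv2.resize(p['img'][120:280,240:440],None,fx=3.5,fy=3.5))"
```

```text
t: 15.95
eef_pos: [524.7, 40.7, 178.3]
tool_rot: [179.4, -2.0, -168.5]
force: [-0.2, 0.1, -3.2]
finger_gap: 28.3
[524.68388952  40.71245565 178.25980426] [ 179.36298558   -2.00172461 -168.49556996]
```

View pics/s10c.png

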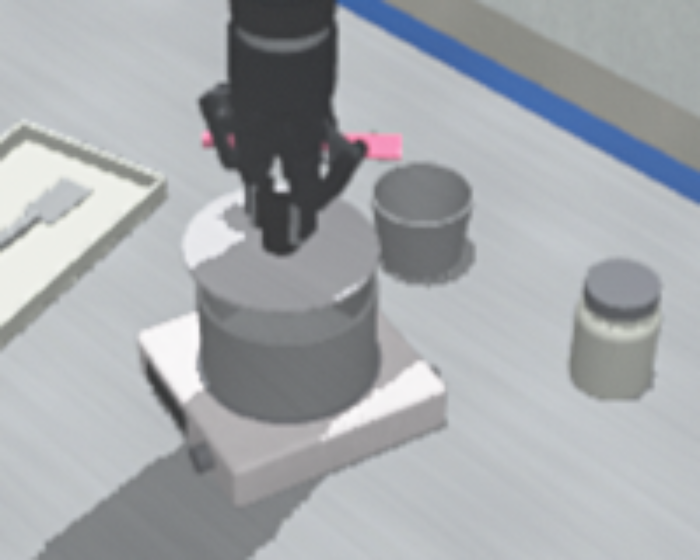

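View pics/w10.png

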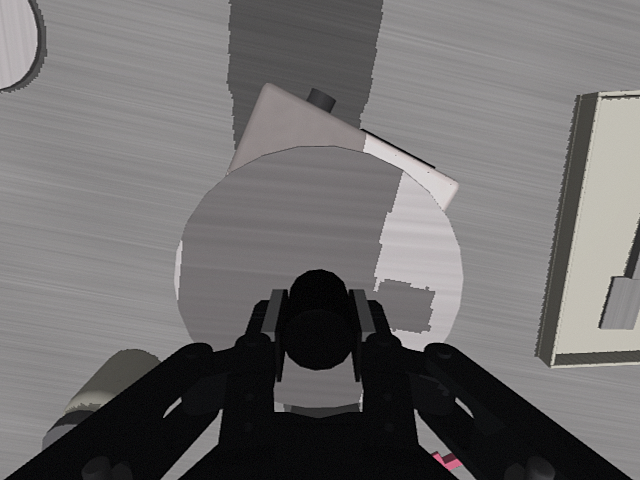

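```bash
python3 -m jog '[{"claw":1,"dp":[1,1,-12],"twist":0},{"claw":1,"dp":[0,0,-9],"twist":0},{"claw":1,"dp":[0,0,0],"twist":0},{"claw":1,"dp":[0,0,0],"twist":0}]'
```

```text
t: 16.55
eef_pos: [525.9, 41.8, 156.0]
tool_rot: [179.4, -2.0, -168.5]
force: [-1.1, -0.1, -1.2]
finger_gap: 28.5
```

```bash
python3 -m jog '[{"claw":1,"dp":[0,0,-4],"twist":0},{"claw":1,"dp":[0,0,-3],"twist":0},{"claw":1,"dp":[0,0,0],"twist":0}]'
```

```text
t: 16.92
eef_pos: [526.2, 41.8, 148.9]
tool_rot: [179.4, -1.9, -168.5]
force: [-0.0, -0.5, -0.5]
finger_gap: 28.4
```

```bash
python3 -m jog '[{"claw":1,"dp":[0,0,-2],"twist":0},{"claw":1,"dp":[0,0,0],"twist":0}]'; python3 -m jog '[{"claw":1,"dp":[0,0,-1.5],"twist":0},{"claw":1,"dp":[0,0,0],"twist":0}]'; python3 -c "
from h import *
p=snap('side','s11.png');cv2.imwrite('pics/s11c.png',cv2.resize(p['img'][140:260,260:420],None,fx=4.5,fy=4.5))"
```

```text
t: 17.18
eef_pos: [526.3, 41.8, 146.9]
tool_rot: [179.4, -1.9, -168.5]
force: [0.9, -0.3, -2.5]
finger_gap: 28.4
t: 17.42
eef_pos: [526.4, 41.8, 145.5]
tool_rot: [179.4, -1.9, -168.5]
force: [0.4, -0.7, -1.9]
finger_gap: 28.1
```

View pics/s11c.png

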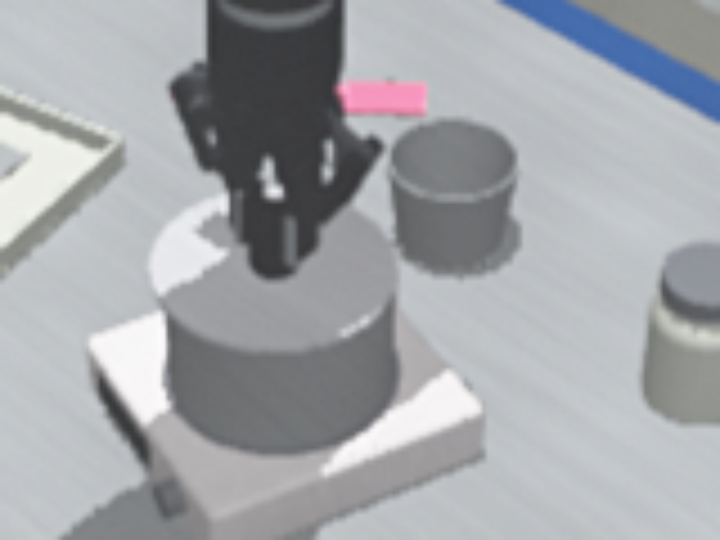

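```bash
python3 - <<'E'
from h import *
from scipy.ndimage import map_coordinates as mc
th=np.linspace(0,2*np.pi,240,endpoint=False)
def fit(p,img,rs,z,c0,sel=lambda t:t==t):
    g=cv2.GaussianBlur(cv2.cvtColor(img,cv2.COLOR_BGR2GRAY).astype(float),(0,0),0.7)
    t=th[sel(th)];res=[]
    for dx in np.arange(-9,9.1,.75):
      for dy in np.arange(-9,9.1,.75):
        s=0
        for r,sg in rs:
          def smp(q):
            P=np.array([proj(p,(c0[0]+dx+q*np.cos(a),c0[1]+dy+q*np.sin(a),z)) for a in t]);return mc(g,[P[:,1],P[:,0]],order=1)
          d=smp(r+1.5)-smp(r-1.5); s+=np.mean(np.minimum(abs(d),25))
        res.append((s,c0[0]+dx,c0[1]+dy))
    res.sort(reverse=True);return np.round(res[:4],1)
t=ctrl.read_camera('top');s=ctrl.read_camera('side');cv2.imwrite('pics/t12.png',t['img'])
I=lambda f:cv2.imread('pics/'+f)
print('rim top',fit(t,I('t1.png'),[(70,1)],125,(527,42)))
print('rim side',fit(s,I('s1.png'),[(70,1)],125,(527,42)))
print('rim side lifted',fit(s,I('s8.png'),[(70,1)],125,(527,42)))
print('rim top lifted',fit(t,I('t4.png'),[(70,1)],125,(527,42)))
print('cov side',fit(s,s['img'],[(74,1)],132.4,(527,42)))
print('cov top',fit(t,t['img'],[(74,1)],132.4,(527,42)))
cv2.imwrite('pics/t12c.png',cv2.resize(t['img'][150:290,200:360],None,fx=4,fy=4))
E
```

```text
rim top [[ 22.1 521.   36.8]
 [ 22.  521.8  37.5]
 [ 22.  520.2  36.8]
 [ 22.  521.   37.5]]
rim side [[ 13.5 524.   39.8]
 [ 13.5 524.8  39.8]
 [ 13.5 527.8  35.2]
 [ 13.5 528.5  35.2]]
rim side lifted [[ 18.1 528.5  35.2]
 [ 18.  527.8  35.2]
 [ 17.9 528.5  36. ]
 [ 17.9 528.5  34.5]]
rim top lifted [[ 25.  521.8  38.2]
 [ 25.  521.   39. ]
 [ 25.  521.   38.2]
 [ 25.  521.   37.5]]
cov side [[ 13.3 525.5  39. ]
 [ 13.2 526.2  39.8]
 [ 13.2 525.5  39.8]
 [ 13.2 526.2  39. ]]
cov top [[  8.2 518.   38.2]
 [  8.2 518.8  38.2]
 [  8.2 518.   39. ]
 [  8.2 519.5  39. ]]
```

View pics/t12c.png

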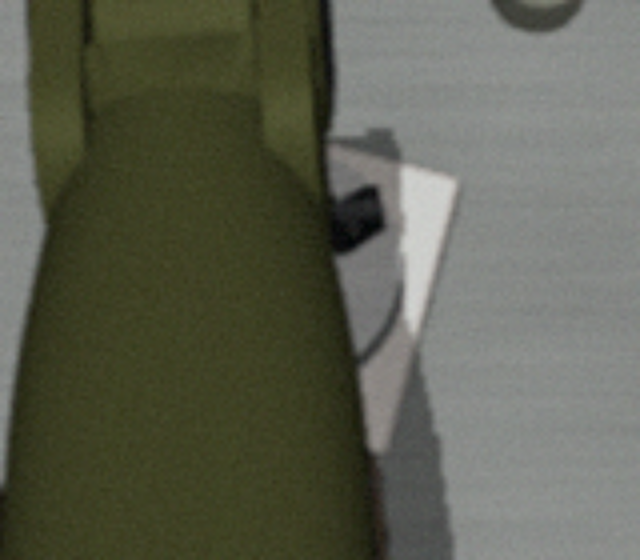

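```bash
python3 -m jog '[{"claw":1,"dp":[0.5,-1.5,-0.7],"twist":0},{"claw":1,"dp":[0,0,0],"twist":0}]'; python3 -m jog '[{"claw":1,"dp":[0,0,-1],"twist":0},{"claw":1,"dp":[0,0,0],"twist":0}]'
```

```text
t: 17.82
eef_pos: [527.1, 40.6, 145.2]
tool_rot: [179.3, -1.9, -168.5]
force: [-0.5, 0.8, -1.4]
finger_gap: 28.1
t: 18.08
eef_pos: [527.1, 40.6, 144.8]
tool_rot: [179.3, -1.8, -168.5]
force: [-0.4, 0.4, 2.1]
finger_gap: 28.2
```

```bash
python3 -m jog '[{"claw":1,"dp":[0,0,-1.5],"twist":0},{"claw":1,"dp":[0,0,0],"twist":0}]'; python3 -m jog '[{"claw":1,"dp":[0,0,-1.5],"twist":0},{"claw":1,"dp":[0,0,0],"twist":0}]'
```

```text
t: 18.32
eef_pos: [527.0, 40.7, 144.4]
tool_rot: [179.3, -1.8, -168.5]
force: [-2.2, 0.6, 2.7]
finger_gap: 28.3
t: 18.58
eef_pos: [527.0, 40.7, 144.3]
tool_rot: [179.4, -1.8, -168.5]
force: [-2.0, -0.4, 3.5]
finger_gap: 28.2
```

```bash
python3 -m jog '[{"claw":0.55,"dp":[0,0,0],"twist":0},{"claw":0.4,"dp":[0,0,0],"twist":0},{"claw":0.3,"dp":[0,0,0],"twist":0},{"claw":0.2,"dp":[0,0,0],"twist":0}]'; python3 -c "
from h import *
p=snap('wrist','w13.png');p=snap('side','s13.png');cv2.imwrite('pics/s13c.png',cv2.resize(p['img'][140:260,260:420],None,fx=4.5,fy=4.5))"
```

```text
t: 19.08
eef_pos: [527.6, 40.4, 143.7]
tool_rot: [179.4, -1.7, -168.5]
force: [0.3, 0.3, -1.4]
finger_gap: 68.0
```

View pics/s13c.png

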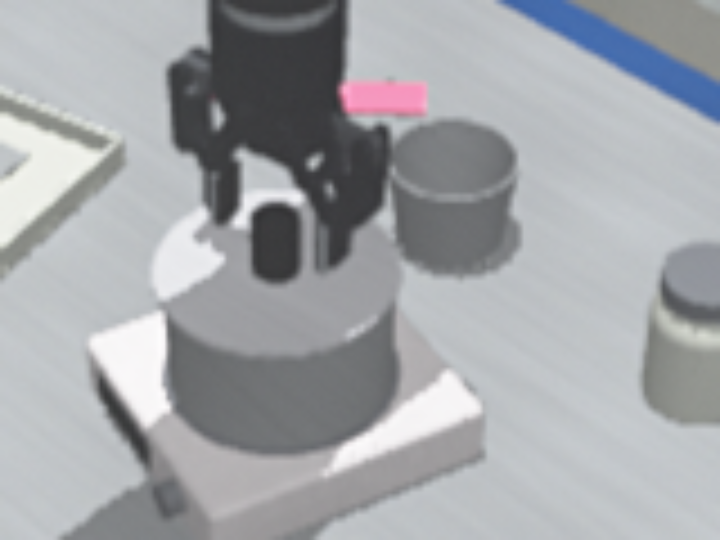

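View pics/w13.png

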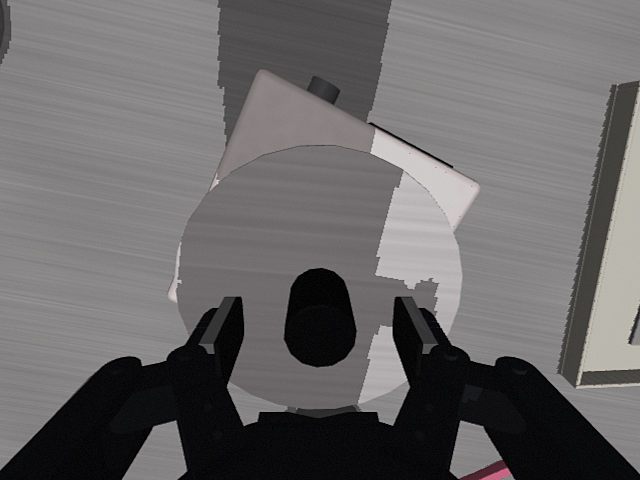

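Released, and the knob at (320,315) is free of both pads. I'll retreat straight up and then to one side so the cameras can check the seat.

```bash
python3 -m jog '[{"claw":0.2,"dp":[0,0,15],"twist":0},{"claw":0.2,"dp":[0,0,30],"twist":0},{"claw":0.2,"dp":[0,0,40],"twist":0},{"claw":0.2,"dp":[0,0,40],"twist":0},{"claw":0.2,"dp":[0,30,20],"twist":0},{"claw":0.2,"dp":[0,0,0],"twist":0}]'; python3 - <<'E'
from h import *
o=ctrl.get_obs();print(o['eef_pos'],o['tool_rot'])
p=snap('wrist','w14.png')
im=p['img'].copy();th=np.linspace(0,6.283,90)
for d in ctrl.landmark_of(p,'big_cover_center')[:1]: X=ray(p,d['uv'],144.5);print(d,X)
for r,z in((74,130),(15,170)): cv2.polylines(im,[np.round(16*np.array([proj(p,(X[0]+r*np.cos(t),X[1]+r*np.sin(t),z)) for t in th])).astype(int)],True,(0,0,255),1,cv2.LINE_AA,4)
cv2.imwrite('pics/w14o.png',im)
p=snap('side','s14.png');cv2.imwrite('pics/s14c.png',cv2.resize(p['img'][140:260,260:420],None,fx=4.5,fy=4.5,interpolation=2))
E
```

```text
t: 19.92
eef_pos: [527.1, 70.8, 298.6]
tool_rot: [179.4, -1.5, -168.6]
force: [-0.4, -1.0, 0.6]
finger_gap: 68.5
[527.12819875  70.79422637 298.60519446] [ 179.40721818   -1.52825054 -168.551113  ]
{'uv': [282.9, 221.2], 'conf': 0.71} [530.11125624  40.40704397 144.5       ]
```

View pics/s14c.png

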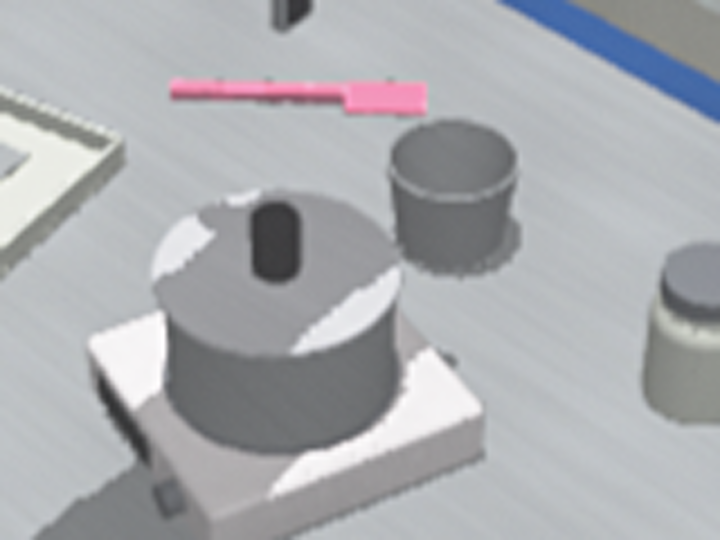

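View pics/w14o.png

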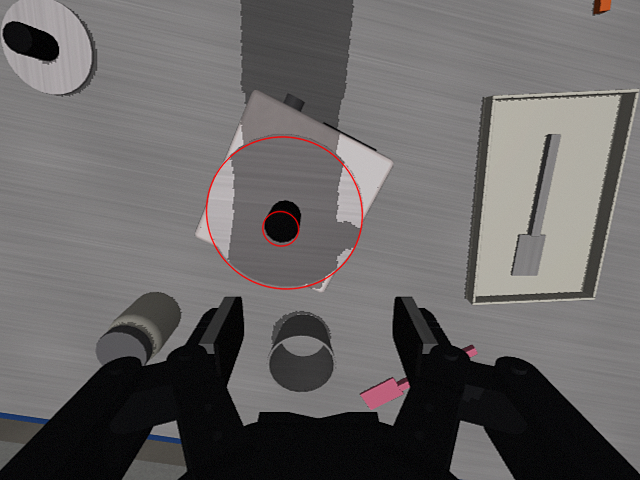

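```bash
python3 - <<'E'
from h import *
from scipy.ndimage import map_coordinates as mc
from scipy.optimize import minimize
th=np.linspace(0,2*np.pi,240,endpoint=False)
t=snap('top','t15.png');s=snap('side','s15.png');w=snap('wrist','w15.png')
def score(v,p,g,r,z):
    x,y,a,b=v
    def smp(q):
        P=np.array([proj(p,(x+q*np.cos(u),y+q*np.sin(u),z+a*q*np.cos(u)+b*q*np.sin(u))) for u in th]);return mc(g,[P[:,1],P[:,0]],order=1)
    return -np.mean(np.minimum(abs(smp(r+1.2)-smp(r-1.2)),20))
def fit(p,img,r,z,tilt,c0=(527,41)):
    g=cv2.GaussianBlur(cv2.cvtColor(img,cv2.COLOR_BGR2GRAY).astype(float),(0,0),0.8)
    best=min(((score((c0[0]+i,c0[1]+j,0,0),p,g,r,z),c0[0]+i,c0[1]+j) for i in range(-10,11,1) for j in range(-10,11,1)))
    v0=[best[1],best[2],0,0]
    if tilt: m=minimize(score,v0,args=(p,g,r,z),method='Nelder-Mead',options=dict(initial_simplex=[np.array(v0)+d for d in([0,0,0,0],[1,0,0,0],[0,1,0,0],[0,0,.03,0],[0,0,0,.03])]));return np.round(m.x,3),round(m.fun,2),best
    return best
for n,p in(('side',s),('wrist',w),('top',t)): print(n,'cover',fit(p,p['img'],74,130,True))
I=lambda f:cv2.imread('pics/'+f)
print('rim side s8',fit(s,I('s8.png'),70,125,False),'top t4',fit(t,I('t4.png'),70,125,False))
cv2.imwrite('pics/t15c.png',cv2.resize(t['img'][160:280,210:370],None,fx=4.5,fy=4.5,interpolation=2))
E
```

```text
side cover (array([ 5.2517e+02,  3.8289e+01,  1.4000e-02, -1.2000e-02]), np.float64(-11.92), (np.float64(-11.83201690541867), 525, 38))
wrist cover (array([ 5.26897e+02,  4.10650e+01, -0.00000e+00, -9.00000e-03]), np.float64(-17.75), (np.float64(-17.708920962893117), 527, 41))
top cover (array([ 5.18916e+02,  3.64190e+01, -2.44000e-01,  1.61000e-01]), np.float64(-7.95), (np.float64(-7.7699384612515), 519, 37))
rim side s8 (np.float64(-14.11861753394521), 528, 35) top t4 (np.float64(-20.0), 520, 38)
```

View pics/t15c.png

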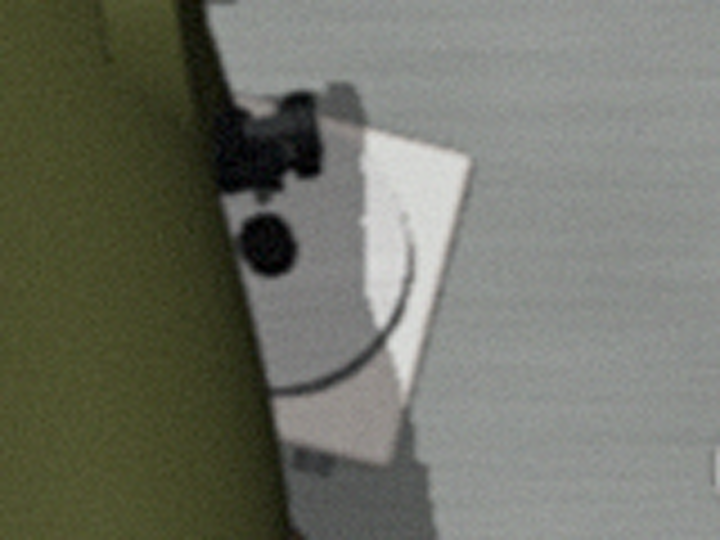

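The image fits put the cover within about 4 mm of centre and roughly level. As a further check I'll touch the knob lightly with shut fingers. If the cover is fully home, contact should come at z of about 170.

```bash
python3 -m jog '[{"claw":1,"dp":[0,-15,0],"twist":0},{"claw":1,"dp":[0,-14,0],"twist":0},{"claw":1,"dp":[0,0,-35],"twist":0},{"claw":1,"dp":[0,0,-35],"twist":0},{"claw":1,"dp":[0,0,-20],"twist":0},{"claw":1,"dp":[0,0,0],"twist":0},{"claw":1,"dp":[0,0,0],"twist":0}]'; python3 -c "
from h import *
o=ctrl.get_obs();print(o['eef_pos'],o['force'])"
```

```text
t: 21.1
eef_pos: [524.8, 31.5, 201.9]
tool_rot: [179.5, -2.0, -169.0]
force: [0.4, 0.0, 0.7]
finger_gap: -0.0
[524.75220062  31.50243268 201.913282  ] [0.37884789 0.04520666 0.66233795]
```

```bash
python3 -m jog '[{"claw":1,"dp":[3,9,-12],"twist":0},{"claw":1,"dp":[0,0,-10],"twist":0},{"claw":1,"dp":[0,0,0],"twist":0},{"claw":1,"dp":[0,0,0],"twist":0}]'; python3 -m jog '[{"claw":1,"dp":[0,0,-3],"twist":0},{"claw":1,"dp":[0,0,0],"twist":0}]'
```

```text
t: 21.6
eef_pos: [529.3, 41.3, 180.2]
tool_rot: [179.5, -1.8, -169.0]
force: [0.6, -0.3, -0.0]
finger_gap: -0.0
t: 21.85
eef_pos: [529.5, 41.3, 177.4]
tool_rot: [179.5, -1.8, -169.0]
force: [-0.9, 0.6, 0.8]
finger_gap: -0.7
```

```bash
for i in 1; do python3 -m jog '[{"claw":1,"dp":[0,0,-4],"twist":0},{"claw":1,"dp":[0,0,0],"twist":0}]'; python3 -m jog '[{"claw":1,"dp":[0,0,-1.5],"twist":0},{"claw":1,"dp":[0,0,0],"twist":0}]';python3 -m jog '[{"claw":1,"dp":[0,0,-1.5],"twist":0},{"claw":1,"dp":[0,0,0],"twist":0}]'; done
```

```text
t: 22.1
eef_pos: [529.5, 41.2, 173.3]
tool_rot: [179.5, -1.8, -169.0]
force: [-0.3, -0.2, 0.8]
finger_gap: 0.4
t: 22.35
eef_pos: [529.6, 41.2, 171.7]
tool_rot: [179.5, -1.8, -169.0]
force: [-0.3, 0.1, -0.5]
finger_gap: -0.4
t: 22.6
eef_pos: [529.7, 41.2, 170.3]
tool_rot: [179.5, -1.7, -169.0]
force: [0.0, -0.5, 0.1]
finger_gap: 0.0
```

```bash
python3 -m jog '[{"claw":1,"dp":[0,0,-1],"twist":0},{"claw":1,"dp":[0,0,0],"twist":0}]'; python3 -m jog '[{"claw":1,"dp":[0,0,-1],"twist":0},{"claw":1,"dp":[0,0,0],"twist":0}]'
```

```text
t: 22.85
eef_pos: [529.8, 41.2, 170.3]
tool_rot: [179.5, -1.7, -169.0]
force: [-0.2, 1.3, 0.1]
finger_gap: -0.2
t: 23.1
eef_pos: [529.9, 41.2, 170.3]
tool_rot: [179.5, -1.7, -169.0]
force: [-0.6, 0.4, 1.2]
finger_gap: 0.3
```

Contact came at z = 170.3, so the cover is fully home (170 expected). I'll retreat and make the last checks.

```bash
python3 -m jog '[{"claw":1,"dp":[0,0,10],"twist":0},{"claw":1,"dp":[0,0,30],"twist":0},{"claw":1,"dp":[0,0,40],"twist":0},{"claw":1,"dp":[0,0,40],"twist":0},{"claw":1,"dp":[0,30,20],"twist":0},{"claw":1,"dp":[0,0,0],"twist":0},{"claw":1,"dp":[0,0,0],"twist":0},{"claw":1,"dp":[0,0,0],"twist":0}]'; python3 - <<'E'
from h import *
w=snap('wrist','w16.png');s=snap('side','s16.png');t=ctrl.read_camera('top')
for k,z in(('small_cover_center',25.5),('small_pot',0),('jar',0),('mouse',0)):
  for n,p in(('side',s),('top',t)):
    for d in ctrl.landmark_of(p,k)[:1]: print(n,k,d['conf'],ray(p,d['uv'],z).round(1))
print(ctrl.get_obs()['joint_velocities'].round(2))
E
```

```text
t: 24.1
eef_pos: [528.8, 70.7, 314.9]
tool_rot: [179.6, -1.7, -169.1]
force: [-0.0, -0.0, -0.8]
finger_gap: 0.1
side small_cover_center 0.73 [ 423.4 -261.3   25.5]
top small_cover_center 0.8 [ 409.3 -260.8   25.5]
side small_pot 0.79 [728.9  88.6   0. ]
side jar 0.59 [ 736.  -129.8    0. ]
top jar 0.61 [ 732.1 -121.9    0. ]
side mouse 0.81 [ 530.9 -462.7    0. ]
top mouse 0.68 [ 534.1 -476.4    0. ]
[ 0.08 -0.05 -0.05 -0.08 -0.03 -0.02]
```

View pics/s16.png

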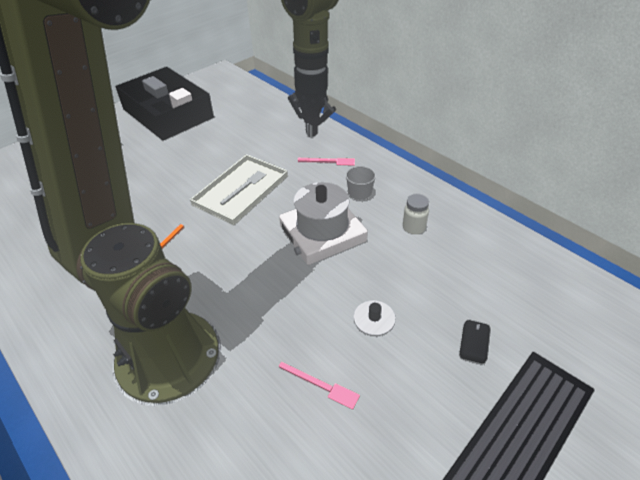

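View pics/w16.png

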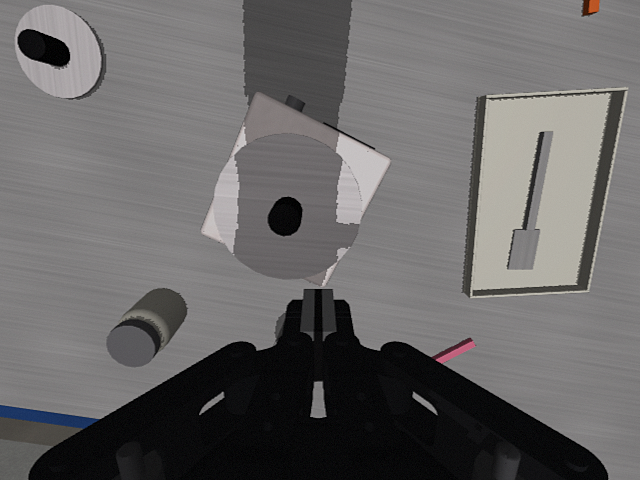

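The side view shows the paddle in the tray at (243,187), the cover on the vessel at (321,205), and everything else where it started. I'm handing in.

```bash
python3 -c "
from bench import ctrl
print(ctrl.hand_in())"
```

```text
the job is handed in; nothing more can be done
None
```

I laid the steel paddle flat near the middle of the tray. Then I set the large cover on the vessel, knob up, and let it go after light contact of about 5 N. The job was handed in at about 24 s; no verdict is reported.

**Last checks:**
- **Cover height:** I touched the knob lightly with shut fingers and felt it at 170.3 mm; 170 mm is expected when the cover is fully home.
- **Cover tilt:** the image fits gave about 0.01–0.02 rad, which is close to their noise. The limit is 0.025 rad.
- **Cover centring:** the cameras disagreed. The wrist view put the cover within 2 mm of centre. The side view suggested about 4 mm off, and the top view of the cover was mostly hidden by the arm. Both usable figures are inside the 9 mm limit.
- **Paddle:** the final pictures show it flat and clear of all four tray walls.
- **Other objects:** in the side pictures the small cover, small pot, jar and mouse stand where they were. The network's positions scattered by up to about 20 mm between views. The top view missed the small pot, because the arm was in the way.
- **Robot:** it ended at rest, with the gripper well above the cover and touching nothing.

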